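# Load the dipping rack and lift it off its stand

### The job

Load the dipping rack for the cleaning bath: hook the orange-tabbed basket with the movement onto the empty left half of the rack's bar, out near the end where no keeper strip covers it, slide it inwards under the keeper until it meets the red stop, and let go of it. Then take the rack by its black T grip, lift it straight up out of its stand by a good 10 cm and hold it level and still there, both baskets hanging from it with their parts inside: finish while holding it, as I shall move the bath underneath. Keep the orange-tabbed basket upright all the while and leave the white-tabbed spare basket where it stands.

Things in the scene. Friction and masses are not known exactly. Their poses are not given: they have to be found in the camera images.
- basket_tab (a point): Grasp point on the upright orange finger tab of the loose wire basket (basket 56x56x28 mm, 152 mm tall with tab, 70 g), which stands on the table; 136 mm above its underside. Tab: 10 mm thick along x, 16 mm wide along y, z -32 to +16 mm about this point. Axes: z up, y across the tab, x from the tab to the hook's lip. The hook's seat lies 11.5 mm to +x and 36 mm below.
- basket_seat (a point): Same basket, same axes: middle of its hook's seat (rests on the bar), 100 mm above the underside. The hook opens downwards: slot 13 mm wide along x, hook 20 mm wide along y, top plate 4 mm thick above this point; behind the bar (+x) a lip reaches 22 mm down and is free below. So come from the bar's -x side with the lip above the bar, the basket passing below it, then lower.
- basket_in (a point): Same basket: centre of its inner floor, 2 mm above its underside.
- movement: Loose silvery rectangular watch movement, 30x29x6 mm, 20 g, lying in the orange-tabbed basket; origin at the centre of its underside.
- rack_grip (a point): Centre of the black T grip of the loose dipping rack (about 300 g). Grip: 48 mm long along y, 13 mm thick along x, 22 mm high; pinch it across x from above. It stands 44 mm above the bar's top. Axes: y along the bar towards its empty left half, z up, x away from the robot.
- rack: The rack, same axes; origin mid-bar, on the bar's underside, 58 mm below the grip's centre. Steel bar 404 long (y), 8 thick (x), 14 mm high, ends lying in the stand with 1.5 mm play. Red stops on it at |y| 50 to 56 mm; from each a keeper strip runs out to |y| = 92 mm, its underside 7.5 and its top 10.5 mm above the bar. The bar is open from |y| = 92 to 173 mm (a collar), then the stand's post.
- rack_mark (a point): Where the middle of the orange-tabbed basket's hook seat belongs: on the bar's top at y = +66 mm of the rack, where the hook's inner edge meets the red stop.
- rack_mark_right (a point): The same place on the right half, y = -66 mm, where the other basket hangs from the start.
- stand: Fixed loading stand: grey base 80x410x8 mm with two posts 12 mm wide at y = +-185 mm, whose open-topped U saddles (11 mm wide, floor 121 mm and tops 134.5 mm above the table) carry the bar. Origin under its centre on the table; axes as the rack's.
- hung_basket_seat (a point): Identical basket with a black tab, already hanging on the right half of the bar, a black bezel in it: middle of its hook seat.
- hung_basket_in (a point): The black-tabbed basket: centre of its inner floor.
- bezel: Loose black bezel ring, 44 mm across, 5 mm high, lying in the black-tabbed basket; origin under its centre.
- spare_basket_tab (a point): Identical but empty spare basket with a white tab, standing on the table near the orange one, not to be used: its tab's grasp point, 136 mm up.
Not all that is in view belongs to the job. Leave any yellow look-alike of the part that bears hung_basket_seat alone.

How it is judged:
By the outcome, as a careful person would: the job done as asked, in the order asked, and still so for the second after the job is handed in, while the arm keeps its last pose, push and grip.
It also fails if it takes over 51 s, if anything falls off the work surface, if the arm or the gripper's body presses on something with over 40 N, if the wrist force passes 120 N, or if a joint passes its speed limit or range.

### The arm

A 6-joint arm with a two-finger parallel gripper is mounted at the origin on a cart in front of the work surface, level with it; the furniture and walls round the work are solid. World frame = base frame: x ahead of the robot, y to its left, z up, the work surface at z = 0. Lengths are in m, angles in rad, forces in N, time in s.
With the tool pointing down it reaches from about 0.35 to 0.975 m from the base axis. Payload 4.9 kg.
Tool frame: the origin (TCP) lies at the very end of the fingers, on their centre line; the grasp point (between the pads) lies 19 mm behind it (ctrl.pinch_z is the distance from the TCP to the grasp point, in m); z points along the fingers, y is the direction in which the jaws open and shut (so a half turn about z gives the same grasp; the last joint's range is limited). The gripper opens to 85 mm and grips with 20 to 120 N. Pads are 22 mm wide; open, the fingers measure 114 mm over their backs; the gripper's body (76 mm by 85 mm) begins 54 mm behind the grasp point. The pads swing forward as they close: fully open they stand 13 mm farther back than shut.
Start: joints at [1.098, 0.053, 1.613, -0, 1.476, -0.119], TCP at [0.217, 0.586, 0.231] pointing down, gripper open.
Joint ranges: [-3.01, 3.01], [-1.01, 2.22], [0.06, 2.58], [-1.02, 4.17], [0.09, 2.62], [-3.14, 3.14]. Speed limits (rad/s): [2.57, 2.57, 3.14, 3.14, 3.14, 3.14].

### API

Orientations are given as a rotation vector (axis times angle).
In Python, from station import ctrl gives the robot as it stands.
- The arm moves only by the tool carry_out, never from a script. Its argument "series" is a list of rows, each a list of 7 numbers: the shift along the world's x, y, z each as a share of 0.025 m, from -1 to 1, then the turn, a rotation vector about the world's x, y, z each as a share of 0.1 rad, from -1 to 1, then the opening, from 0 (shut) to 1 (fully open). A call has 1 to 12 rows; each row shifts and turns the commanded pose from where the row before left it; what a row does not reach is not made up. A row lasts 1/10 s, in which the tool goes at most 50 mm and 8.59 degrees, less where a joint would pass 70% of its speed; a pose out of reach is approached as far as the arm can. A call with a number of a shift or a turn outside -1 to 1 is refused whole. A call with a gripper value outside its range is refused whole. The fingers move at their own pace and stop on an object; "grip_force" is the grip in N (left out, the last holds). Time passes only in rows, so rows that do not move let the fingers close. It gives the time, the measured TCP pose, the force and the opening at its end, in the units of the state.
- ctrl.get_obs(): the state, without advancing time (a new reading comes with each control period).
- ctrl.get_image(name): name is "scene" or "top" or "wrist"; returns a dict with "frame" (420x560x3 uint8, blue, green, red), "fx", "fy", "cx", "cy" (pixels), "k1" (the pictures are not rectified: a ray, as slopes to the right and down, at radius r is drawn at 1 + k1 r^2 times it, then the intrinsics apply), "R" (3x3) and "t" (3): a world point X has camera coordinates R X + t; the wrist camera has in their place "hand_eye" (4x4, takes a point from camera to tool coordinates, whose origin is the TCP and whose axes are the flange's). Camera axes: x right, y down, z forward; pixel columns grow to the right and rows downward; lengths in m; the calibration is good to about 2 mm. A picture is of the moment at which its call begins: read the wrist's pose just before it. There is no depth.
- ctrl.finish_job(): hands the job in, once; it reports no verdict.
Trained networks look in a picture, given as the dict that the camera call returned (one of the last four; its "shot" number tells which), for a name from the list of things; names that differ only in an ending like _2 or _b are one class to them, and where a whole thing is asked for, a point or a joint stands for the part that bears it (a point fixed in the world has none). Each returns a list of dicts, best first, with "p" (0 to 1); they miss things now and then, are a little off and sometimes report something else, mostly with a low value. They report only what shows in the picture. A call takes as long as a camera call. They do not tell look-alikes from the thing itself.
- ctrl.trace(picture, name): "mask" (420x560 bool, what is visible of it) and "rect" ([left, top, width, height] as shares, 0 to 1, of the picture: columns of its width, rows of its height, round what is visible of it).
- ctrl.mark_of(picture, name): "position" ([column, row] as shares, 0 to 1, of the picture: columns of its width, rows of its height: a listed point, or the origin of a listed thing).
The state is a dict: "t": time; "q": joint angles; "dq": joint speeds; "effort": joint torques, N m; "tool_pos": TCP position; "tool_rot": TCP orientation; "contact_force": force on the tool from outside, world axes, zero at the start; "wrist_torque": the same for the moment, N m; "opening": finger opening in m.
Only numpy, scipy, OpenCV 4.12 (cv2) and the standard library are available. Lean on these libraries where they do the work, as an engineer would, in place of code of your own. Each camera call takes 0.05 s, during which the arm holds its last target.

## Working session

There is one attempt and no reset: what is moved stays moved. The work goes in short steps, Python scripts to look and compute and a tool call to move; the robot and the scene stay as the last step left them, time stands still between calls to the robot, and variables do not carry over. Pictures are saved under pics/ and viewed, and the job is handed in when it is done.

Besides the shell and the picture viewer there is one more tool, called after "Request:" as a command line: name --pt "numbers of a row" for each row, then --argument value for the rest. carry_out: Moves the arm, as the interface text tells. Shift numbers are shares of 0.025 m and turn numbers shares of 0.1 rad, none past 1 either way. Its arguments: {"type":"object","properties":{"series":{"type":"array"},"grip_force":{"type":"number"}},"required":["series"]}

```bash
ls; mkdir -p pics
cat > h.py <<'E'
import numpy as np,cv2
from station import ctrl
from scipy.spatial.transform import Rotation as Rn
def shot(n,fn=None):
    o=ctrl.get_obs(); im=ctrl.get_image(n)
    if 'hand_eye' in im:
        T=np.eye(4);T[:3,:3]=Rn.from_rotvec(o['tool_rot']).as_matrix();T[:3,3]=o['tool_pos']
        C=T@np.array(im['hand_eye']);R=C[:3,:3].T;t=-R@C[:3,3]
    else: R=np.array(im['R']);t=np.array(im['t'])
    im['Rw']=R;im['tw']=t
    if fn: cv2.imwrite('pics/'+fn,im['frame'])
    return im
def ray(im,u,v):
    d=np.array([(u-im['cx'])/im['fx'],(v-im['cy'])/im['fy']]);s=d.copy()
    for _ in range(20): s=d/(1+im['k1']*(s@s))
    R=im['Rw'];o=-R.T@im['tw'];r=R.T@np.array([s[0],s[1],1]);return o,r/np.linalg.norm(r)
def proj(im,X):
    c=im['Rw']@np.array(X)+im['tw'];s=c[:2]/c[2];s=s*(1+im['k1']*(s@s))
    return np.array([im['fx']*s[0]+im['cx'],im['fy']*s[1]+im['cy']])
def tri(rs):
    A=np.zeros((3,3));b=np.zeros(3)
    for o,d in rs:
        P=np.eye(3)-np.outer(d,d);A+=P;b+=P@o
    X=np.linalg.solve(A,b);return X,[np.linalg.norm((np.eye(3)-np.outer(d,d))@(X-o))for o,d in rs]
def atz(r,z): o,d=r; return o+d*(z-o[2])/d[2]
E
cat > a.py <<'E'
from h import *
print(ctrl.get_obs()['t'])
ims={n:shot(n,n+'0.png') for n in('scene','top','wrist')}
for k in ['basket_tab','basket_seat','movement','rack_grip','rack','rack_mark','rack_mark_right','stand','hung_basket_seat','spare_basket_tab']:
    rs={}
    for n,im in ims.items():
        m=ctrl.mark_of(im,k)
        for q in m[:3]: print(k,n,round(q['p'],2),np.round(np.array(q['position'])*[560,420],1))
        if m: rs[n]=ray(im,*(np.array(m[0]['position'])*[560,420]))
    if 'scene'in rs and 'top' in rs:
        X,e=tri([rs['scene'],rs['top']]);print('   X',X.round(4),np.round(e,4))
print(ctrl.get_obs())
E
python3 a.py
```

```text
pics
0.0
basket_tab scene 0.97 [215.5 273.9]
basket_tab top 0.85 [171.9 203.1]
   X [0.5601 0.2995 0.1376] [0.0044 0.0044]
basket_seat scene 0.55 [211.5 284.9]
basket_seat top 0.91 [178.8 203.2]
basket_seat top 0.58 [188.1 210.7]
   X [0.5711 0.2949 0.0971] [0.0008 0.0008]
movement scene 0.54 [213.6 311.5]
movement top 0.52 [189.7 210.4]
   X [0.5718 0.288  0.0104] [0.0024 0.0024]
rack_grip scene 0.67 [292.9 181.9]
rack_grip top 0.66 [334.5 205.9]
rack_grip top 0.29 [152.7 274. ]
   X [ 0.5515 -0.0653  0.1636] [0.0008 0.0008]
rack scene 0.72 [292.2 199.5]
rack top 0.64 [331.5 212.2]
   X [ 0.5483 -0.0641  0.1113] [0.003 0.003]
rack_mark scene 0.95 [287.8 204.9]
rack_mark scene 0.55 [214.4 318.7]
rack_mark top 0.93 [302.5 213.3]
   X [0.5357 0.0036 0.14  ] [0.0028 0.0028]
rack_mark_right scene 0.58 [300.9 181.7]
rack_mark_right top 0.63 [361.3 203.1]
   X [ 0.5618 -0.1337  0.125 ] [0.0023 0.0023]
stand scene 0.3 [215.2 273.4]
stand scene 0.26 [300.3 182.3]
stand top 0.8 [322.9 219.9]
   X [ 0.6555 -0.0217 -0.1568] [0.1007 0.1007]
hung_basket_seat scene 0.86 [255.3 178.3]
hung_basket_s
[... 339 characters left out ...]
0.1374] [0.0005 0.0005]
{'t': 1.65, 'q': array([ 1.09802124e+00,  5.26943685e-02,  1.61289279e+00,  1.28952970e-05,
        1.47600922e+00, -1.18998449e-01]), 'dq': array([ 1.17351508e-03,  1.12524536e-03, -9.79005264e-05,  2.44396547e-05,
       -1.30832843e-03,  9.38863746e-04]), 'effort': array([-1.30989420e-04, -3.93684125e+01, -3.70442390e+01, -1.96647702e-04,
        6.41929091e-04, -1.71939843e-05]), 'tool_pos': array([0.21651405, 0.58628017, 0.23131138]), 'tool_rot': array([-5.52817129e-01, -3.09255778e+00, -2.70588693e-07]), 'contact_force': array([-0.33720501, -0.2960561 ,  0.3061772 ]), 'wrist_torque': array([-0.03846014, -0.00790705, -0.02871514]), 'opening': 0.08494014036203638}
```

View images.

View pics/scene0.png

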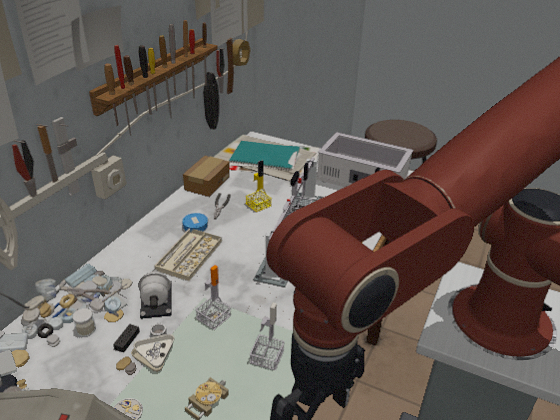

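View pics/top0.png

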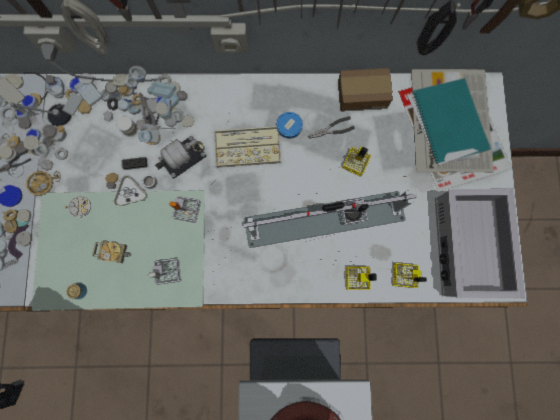

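View pics/wrist0.png

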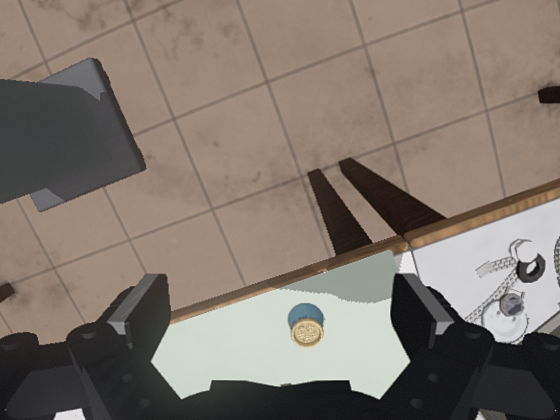

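Run:
```python
import cv2
a=cv2.imread('pics/top0.png')
cv2.imwrite('pics/t1.png',cv2.resize(a[130:290,240:440],None,fx=4,fy=3.7,interpolation=2)[:600])
cv2.imwrite('pics/t2.png',cv2.resize(a[170:310,120:240],None,fx=4,fy=4,interpolation=2))
```

```text
(no output)
```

View pics/t1.png

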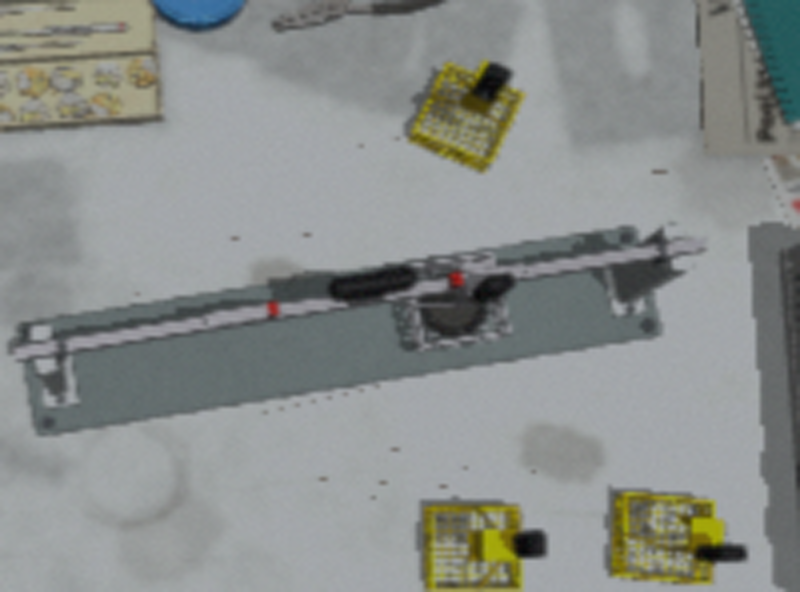

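View pics/t2.png

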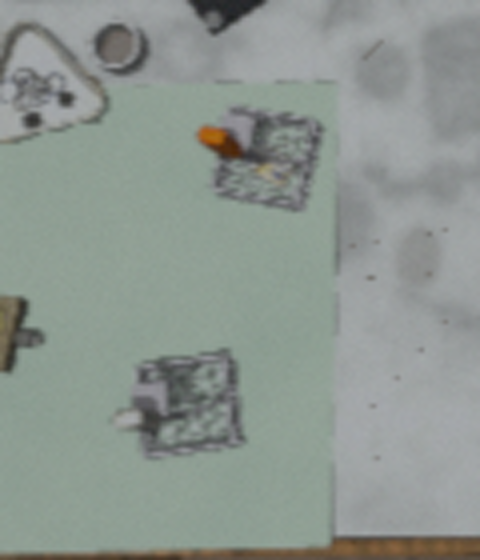

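Run:
```python
from h import *
im=shot('wrist');print(np.array(im['hand_eye']).round(3),im['fx'],im['fy'],im['k1'])
o=ctrl.get_obs();print(Rn.from_rotvec(o['tool_rot']).as_matrix().round(3), ctrl.pinch_z, [k for k in dir(ctrl) if k[0]!='_'])
```

```text
[[ 0.001 -0.963 -0.269  0.068]
 [ 1.     0.001 -0.     0.001]
 [ 0.001 -0.269  0.963 -0.144]
 [ 0.     0.     0.     1.   ]] 376.32973108166397 376.32973108166397 -0.085314657302867
[[-0.938  0.346 -0.   ]
 [ 0.346  0.938 -0.   ]
 [ 0.    -0.    -1.   ]] 0.0187 ['MotionError', 'finish_job', 'get_image', 'get_obs', 'mark_of', 'pinch_z', 'trace']
```

Request:
carry_out --pt "0.98 -0.82 0.14 0 0 0 1" --pt "0.98 -0.82 0.14 0 0 0 1" --pt "0.98 -0.82 0.14 0 0 0 1" --pt "0.98 -0.82 0.14 0 0 0 1" --pt "0.98 -0.82 0.14 0 0 0 1" --pt "0.98 -0.82 0.14 0 0 0 1" --pt "0.98 -0.82 0.14 0 0 0 1" --pt "0.98 -0.82 0.14 0 0 0 1" --pt "0.98 -0.82 0.14 0 0 0 1" --pt "0.98 -0.82 0.14 0 0 0 1" --pt "0.98 -0.82 0.14 0 0 0 1"

```text
t: 2.8
tool_pos: [0.4869, 0.3598, 0.27]
tool_rot: [0.553, 3.092, 0.0]
contact_force: [-0.0, 0.8, -0.5]
opening: 0.0853
```

Request:
carry_out --pt "0.98 -0.82 0.14 0 0 0 1" --pt "0.98 -0.82 0.14 0 0 0 1" --pt "0.9 -0.8 0.14 0 0 0 1" --pt "0 0 0 0 0 0 1"

```text
t: 3.2
tool_pos: [0.56, 0.2974, 0.2808]
tool_rot: [0.559, 3.09, -0.0]
contact_force: [-0.3, -0.2, 1.0]
opening: 0.0856
```

```bash
cat > b.py <<'E'
from h import *
import sys
w=shot('wrist',sys.argv[1]+'w.png');t=shot('scene',sys.argv[1]+'s.png')
print(ctrl.get_obs()['tool_pos'].round(4),ctrl.get_obs()['t'])
for k in sys.argv[2:]:
    for im,n in((w,'w'),(t,'s')):
      for q in ctrl.mark_of(im,k)[:2]:
        uv=np.array(q['position'])*[560,420];print(k,n,round(q['p'],2),uv.round(1))
E
python3 b.py b basket_tab basket_seat basket_in
```

```text
[0.5577 0.2995 0.2802] 3.3
basket_tab w 0.77 [279.3 199.8]
basket_tab s 0.88 [216.3 273.1]
basket_seat w 0.6 [284.5 206.1]
basket_seat s 0.65 [212.  279.8]
basket_seat s 0.62 [301. 186.]
basket_in w 0.89 [283.7 186.9]
basket_in s 0.79 [217.3 316. ]
```

View pics/bw.png

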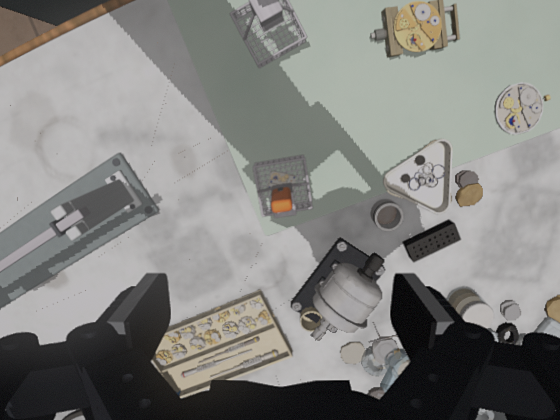

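View pics/bs.png

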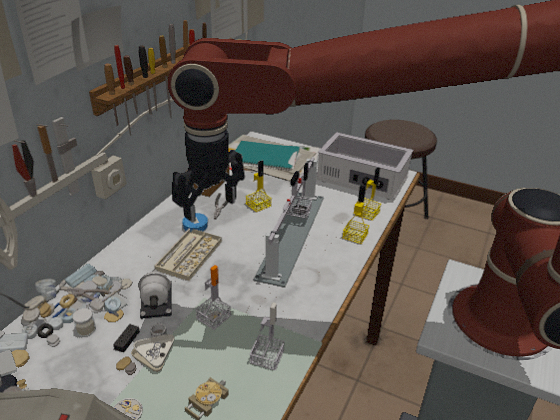

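Run:
```python
import cv2
a=cv2.imread('pics/bw.png');b=cv2.imread('pics/bs.png')
cv2.imwrite('pics/b1.png',cv2.resize(a[140:230,235:330],None,fx=6,fy=6,interpolation=2))
cv2.imwrite('pics/b2.png',cv2.resize(b[150:340,190:340],None,fx=3.1,fy=3.1,interpolation=2))
```

```text
(no output)
```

View pics/b1.png

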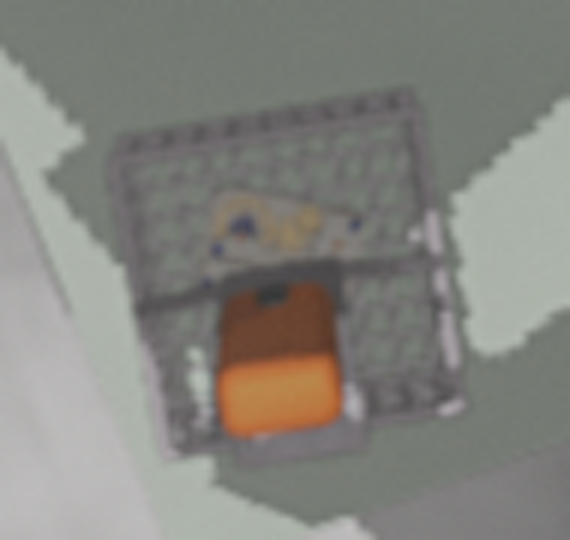

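View pics/b2.png

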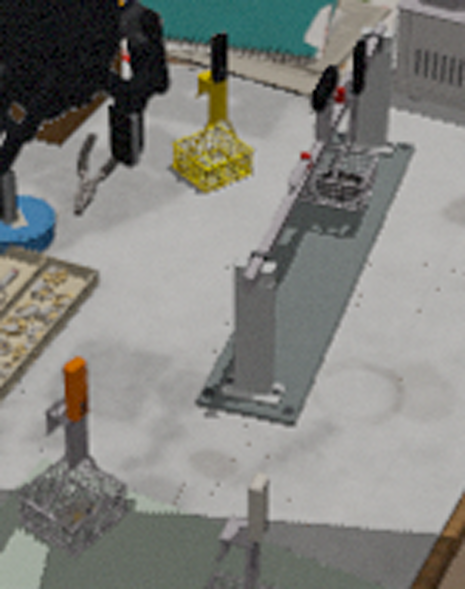

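Run:
```python
from h import *
w=shot('wrist');s=shot('scene')
r=lambda im,uv:ray(im,*uv)
print('tab',tri([r(w,(279.3,199.8)),r(s,(216.3,273.1))]))
print('seat',tri([r(w,(284.5,206.1)),r(s,(212,279.8))]))
print('in',tri([r(w,(283.7,186.9)),r(s,(217.3,316))]))
for z in(0.002,0.028):
  P=[atz(r(w,np.array(c)/6+[235,140]),z)[:2] for c in((115,140),(410,95),(455,405),(170,450))]
  P=np.array(P);print(z,P.round(4),P.mean(0))
  for i in range(4):
    d=P[(i+1)%4]-P[i];print(np.linalg.norm(d).round(4),np.degrees(np.arctan2(d[1],d[0])).round(1))
# tab top center
print('tabtop z.152',atz(r(w,np.array((280,397))/6+[235,140]),.152))
```

```text
tab (array([0.55475993, 0.30023436, 0.14122673]), [np.float64(0.0018891798438580314), np.float64(0.0018891798438580483)])
seat (array([0.56639381, 0.30053299, 0.11821252]), [np.float64(0.0019321000716117705), np.float64(0.0019321000716117)])
in (array([0.56737565, 0.29673738, 0.00847733]), [np.float64(0.006827045803584862), np.float64(0.006827045803584946)])
0.002 [[0.5381 0.2773]
 [0.5492 0.332 ]
 [0.6085 0.3205]
 [0.598  0.2656]] [0.57344838 0.29883736]
0.0558 78.5
0.0605 -11.0
0.0559 -100.8
0.0611 168.9
0.028 [[0.5354 0.2802]
 [0.5458 0.3315]
 [0.6015 0.3207]
 [0.5916 0.2692]] [0.56854286 0.30043928]
0.0523 78.5
0.0567 -11.0
0.0525 -100.8
0.0573 168.9
tabtop z.152 [0.55929986 0.30191701 0.152     ]
```

Request:
carry_out --pt "0.03 0.08 0 0 0 -1 1" --pt "0 0 0 0 0 -1 1" --pt "0 0 0 0 0 -1 1" --pt "0 0 0 0 0 -1 1" --pt "0 0 0 0 0 -1 0.8" --pt "0 0 0 0 0 -1 0.8" --pt "0 0 0 0 0 -1 0.8" --pt "0 0 0 0 0 -1 0.8" --pt "0 0 -0.3 0 0 -1 0.7" --pt "0 0 -0.3 0 0 -1 0.7" --pt "0 0 -0.4 0 0 -1 0.7" --pt "0 0 -0.4 0 0 -1 0.7"

```text
t: 4.9
tool_pos: [0.5581, 0.3021, 0.2451]
tool_rot: [2.206, 2.236, 0.001]
contact_force: [-0.8, -0.7, 0.4]
opening: 0.0598
```

Request:
carry_out --pt "0 0 0 0 0 -1 0.7" --pt "0 0 0 0 0 -1 0.7" --pt "0 0 0 0 0 -0.16 0.7" --pt "0 0 0 0 0 0 0.7"

```text
t: 5.3
tool_pos: [0.5582, 0.302, 0.2454]
tool_rot: [2.429, 1.992, 0.0]
contact_force: [0.0, 0.3, 0.0]
opening: 0.0598
```

```bash
python3 b.py c basket_tab rack_mark
python3 - <<'E'
from h import *
o=ctrl.get_obs();print(Rn.from_rotvec(o['tool_rot']).as_matrix().round(3),o['q'].round(2),o['opening'])
w=shot('wrist'); 
for X in ((.5585,.3015,.136),(.5585,.3015,.152)): print(proj(w,X))
E
```

```text
[0.5583 0.3019 0.2454] 5.4
basket_tab w 0.56 [284.1 215.1]
rack_mark s 0.83 [287.6 206.5]
[[ 0.197  0.98   0.   ]
 [ 0.98  -0.197  0.   ]
 [ 0.     0.    -1.   ]] [0.38 0.07 1.57 0.   1.5  0.58] 0.05950921990588911
[279.3336274  212.53083137]
[279.30241744 218.95807959]
```

View pics/cw.png

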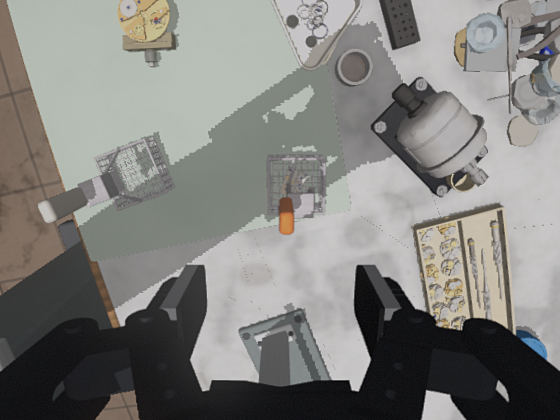

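Run:
```python
from h import *
a=cv2.imread('pics/cw.png')
cv2.imwrite('pics/c1.png',cv2.resize(a[145:245,250:340],None,fx=6,fy=6,interpolation=2))
h=cv2.cvtColor(a,cv2.COLOR_BGR2HSV);m=(h[...,1]>170)&(h[...,0]<16)&(h[...,2]>90);m[:150]=0;m[245:]=0
ys,xs=np.where(m[:,250:330]);print(xs.min()+250,xs.max()+250,ys.min(),ys.max())
for y in range(ys.min(),ys.max()+1,3):
    x=xs[ys==y]+250;print(y,x.min(),x.max(),a[y,286])
w=shot('wrist')
for u,v in((286.5,228),):
  print(atz(ray(w,u,v),.152))
```

```text
290 292 216 232
216 292 292 [ 77 137 198]Traceback (most recent call last):
  File "<stdin>", line 7, in <module>
    return umr_minimum(a, axis, None, out, keepdims, initial, where)
ValueError: zero-size array to reduction operation minimum which has no identity
```

View pics/c1.png

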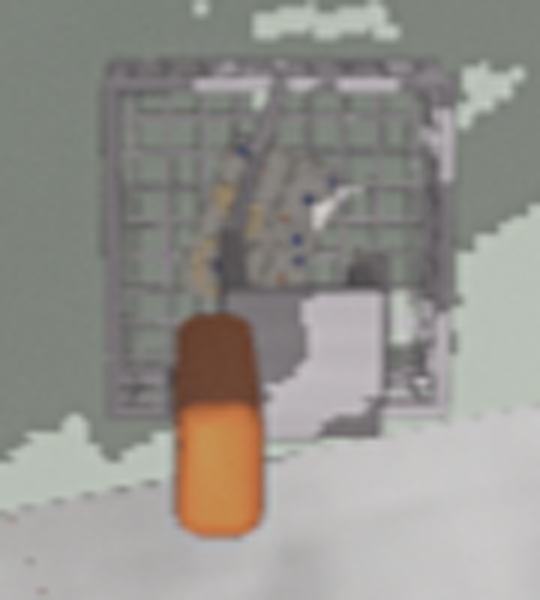

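```bash
python3 - <<'E'
from h import *
w=shot('wrist')
f=lambda u,v,z:atz(ray(w,u/6+250,v/6+145),z)
print(f(220,469,.152), f(178,469,.152)-f(262,469,.152), f(220,402,.152)-f(220,536,.152))
P=np.array([f(*c,.028)[:2] for c in((108,62),(440,62),(448,415),(108,415))]);print(P,P.mean(0))
print('plate',f(382,363,.104))
t=shot('top')
E
echo
```

```text
[0.5626952  0.29767002 0.152     ] [-9.04459732e-03  1.81289238e-03 -2.77555756e-17] [ 2.94667953e-03  1.50947594e-02 -2.77555756e-17]
[[0.55308438 0.33026455]
 [0.60504485 0.31991859]
 [0.59656287 0.26196885]
 [0.54114502 0.27307144]] [0.57395928 0.29630586]
plate [0.58420009 0.29319332 0.104     ]
```

Request:
carry_out --pt "0.05 -0.04 -0.8 0 0 0 0.5" --pt "0.06 -0.05 -0.8 0 0 0 0.5" --pt "0 0 -0.8 0 0 0 0.5" --pt "0 0 -0.8 0 0 0 0.4" --pt "0 0 -0.8 0 0 0 0.35" --pt "0 0 -0.7 0 0 0 0.3" --pt "0 0 -0.28 0 0 0 0.3" --pt "0 0 0 0 0 0 0.3" --pt "0 0 0 0 0 0 0.3"

```text
t: 6.65
tool_pos: [0.5616, 0.2997, 0.1217]
tool_rot: [2.431, 1.99, 0.002]
contact_force: [0.0, 0.7, -0.4]
opening: 0.0257
```

Run:
```python
from h import *
w=shot('wrist');print(ctrl.get_obs()['tool_pos'],ctrl.get_obs()['opening'],proj(w,ctrl.get_obs()['tool_pos']+[0,0,.019]))
cv2.imwrite('pics/d1.png',cv2.resize(w['frame'][180:380,190:370],None,fx=3,fy=3,interpolation=2))
```

```text
[0.56182551 0.29985334 0.12216712] 0.02560415197435563 [278.82798965 303.4370589 ]
```

View pics/d1.png

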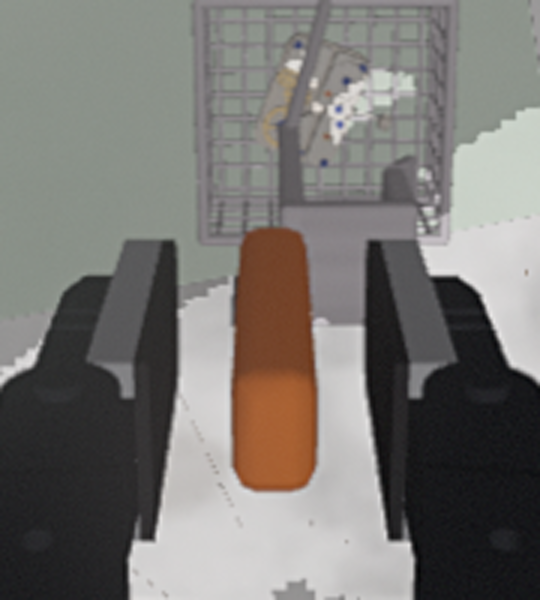

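Run:
```python
from h import *
w=shot('wrist');p=ctrl.get_obs()['tool_pos']
for z in(.104,.141,.152):
  for dy in(-8,8):
    q=proj(w,[p[0]+dy*1e-3*.196,p[1]+dy*1e-3*.98,z]);print(z,dy,((q-[190,180])*3).round())
```

```text
0.104 -8 [266. 298.]
0.104 8 [266. 203.]
0.141 -8 [266. 425.]
0.141 8 [265. 310.]
0.152 -8 [265. 475.]
0.152 8 [265. 353.]
```

Request:
carry_out --pt "0.01 -0.06 0 0 0 0 0.25" --pt "0 0 0 0 0 0 0.2" --pt "0 0 0 0 0 0 0.15" --pt "0 0 0 0 0 0 0.1" --pt "0 0 0 0 0 0 0.0" --pt "0 0 0 0 0 0 0.0" --pt "0 0 0 0 0 0 0.0" --grip_force 40

```text
t: 7.45
tool_pos: [0.5616, 0.2981, 0.1212]
tool_rot: [2.431, 1.99, 0.001]
contact_force: [0.2, 0.4, 3.0]
opening: 0.0093
```

```bash
cat > e.py <<'E'
from h import *
import sys
w=shot('wrist',sys.argv[1]+'w.png')
t=shot('top',sys.argv[1]+'t.png'); o=ctrl.get_obs();print(o['t'],o['tool_pos'],o['opening'],o['contact_force'])
cv2.imwrite('pics/'+sys.argv[1]+'1.png',cv2.resize(t['frame'][165:275,235:435],None,fx=4,fy=4,interpolation=2))
for k in ('fx','fy','cx','cy','k1','Rw','tw'): pass
import pickle;pickle.dump(t,open('t.pkl','wb'))
E
python3 e.py e
```

```text
7.55 [0.56157032 0.29808601 0.12123421] 0.009663630597080293 [ 0.59340426 -1.06504665  3.46513834]
```

View pics/ew.png

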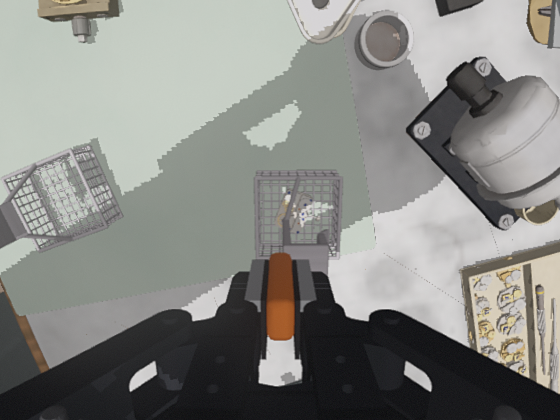

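View pics/e1.png

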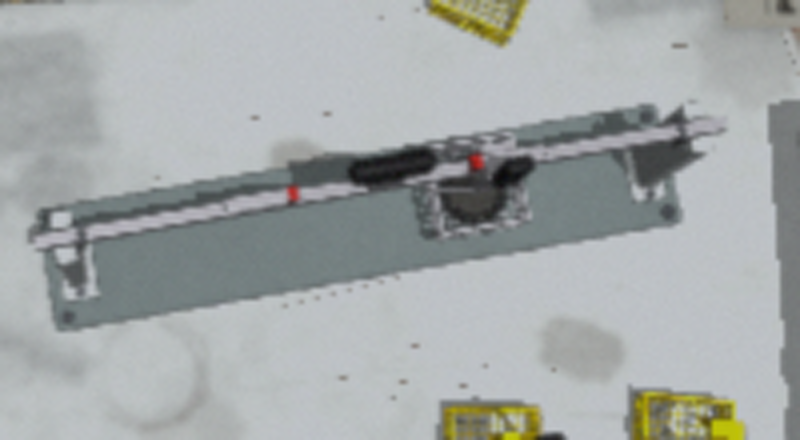

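Run:
```python
from h import *
import pickle
t=pickle.load(open('t.pkl','rb'))
f=lambda u,v,z:atz(ray(t,u/4+235,v/4+165),z)
L=f(32,240,.135);R=f(727,124,.135);print(L,R,np.linalg.norm(L-R),(L+R)/2)
d=(L-R);th=np.degrees(np.arctan2(-d[0],d[1]));print('yaw',th)
for n,u,v,z in(('sL',293,193,.142),('sR',476,161,.142),('grip',392,165,.190),('baseLB',65,322,.008),('baseLT',42,210,.008),('baseRT',655,105,.008),('baseRB',682,217,.008)): print(n,f(u,v,z))
a=np.radians(th);y=np.array([-np.sin(a),np.cos(a)])
c=((L+R)/2)[:2];print(c+.053*y,c-.053*y)
```

```text
[0.51326672 0.13954362 0.135     ] [ 0.57796385 -0.25926508  0.135     ] 0.404022396957286 [ 0.54561528 -0.05986073  0.135     ]
yaw 9.214589203552153
sL [ 0.53814272 -0.00845308  0.142     ]
sR [ 0.55592518 -0.11286239  0.142     ]
grip [ 0.54507796 -0.05889326  0.19      ]
baseLB [0.47848717 0.12872265 0.008     ]
baseLT [0.55057884 0.1438924  0.008     ]
baseRT [ 0.61723445 -0.25460002  0.008     ]
baseRB [ 0.54337886 -0.26781987  0.008     ]
[ 0.53712826 -0.00754467] [ 0.55410231 -0.1121768 ]
```

Request:
carry_out --pt "0 0 0.4 0 0 0 0" --pt "0 0 0.8 0 0 0 0" --pt "0 0 0.9 0 0 0 0" --pt "0 0 0.5 0 0 0 0" --pt "-0.3 -0.35 0.28 0 0 0.3 0" --pt "-0.7 -0.8 0 0 0 0.6 0" --pt "-0.8 -0.9 0 0 0 0.7 0" --pt "-0.8 -0.9 0 0 0 0.7 0" --pt "-0.8 -0.9 0 0 0 0.7 0" --pt "-0.7 -0.8 0 0 0 0.63 0" --pt "-0.36 -0.5 0 0 0 0 0" --pt "0 0 0 0 0 0 0"

```text
t: 8.75
tool_pos: [0.4487, 0.1683, 0.1925]
tool_rot: [-2.034, -2.394, 0.001]
contact_force: [0.7, 0.0, -0.6]
opening: 0.0094
```

Request:
carry_out --pt "-0.1 -0.5 0 0 0 0 0" --pt "-0.1 -0.9 0 0 0 0 0" --pt "-0.04 -0.9 0 0 0 0 0" --pt "0 -0.9 0 0 0 0 0" --pt "0 -0.9 0 0 0 0 0" --pt "0 -0.43 0 0 0 0 0" --pt "0 0 0 0 0 0 0" --pt "0 0 0 0 0 0 0"

```text
t: 9.55
tool_pos: [0.4439, 0.0563, 0.1928]
tool_rot: [-2.032, -2.395, -0.0]
contact_force: [-0.3, -0.4, -0.8]
opening: 0.0095
```

```bash
python3 e.py f;python3 -c "
from h import *
shot('scene','fs.png');print(Rn.from_rotvec(ctrl.get_obs()['tool_rot']).as_matrix().round(4))"
```

```text
9.65 [0.4438377  0.0567202  0.19277105] 0.009506271972478345 [-0.18146726 -0.93457873 -0.82395099]
[[-1.645e-01  9.864e-01 -2.000e-04]
 [ 9.864e-01  1.645e-01  3.000e-04]
 [ 3.000e-04 -2.000e-04 -1.000e+00]]
```

View pics/fw.png

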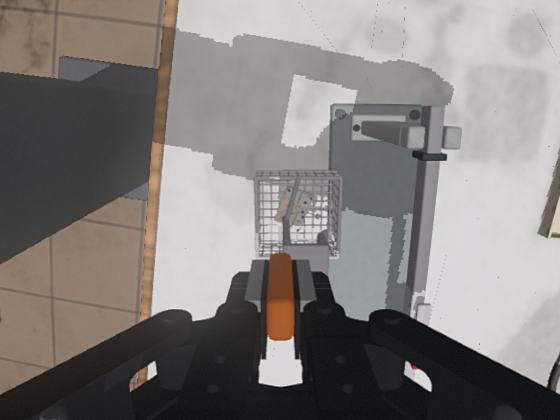

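View pics/fs.png

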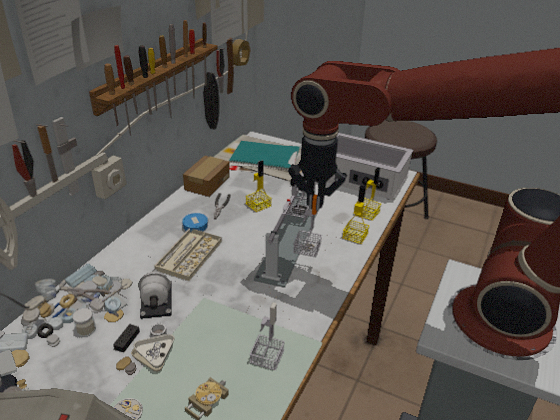

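View pics/f1.png

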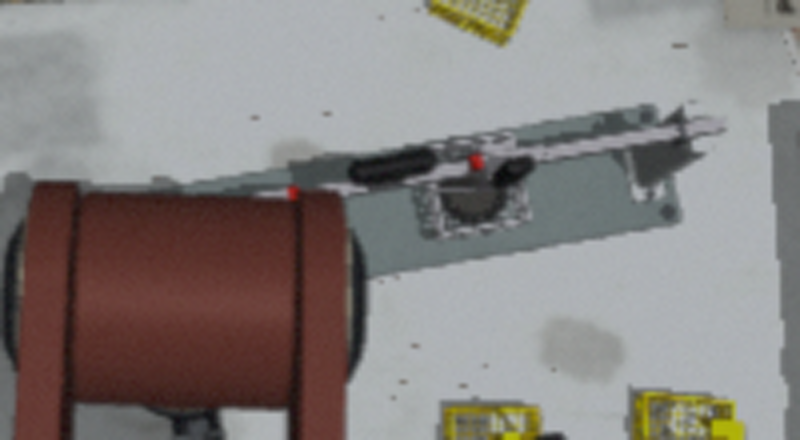

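Run:
```python
from h import *
a=cv2.imread('pics/fw.png')
cv2.imwrite('pics/f2.png',cv2.resize(a[90:390,330:480],None,fx=3,fy=2,interpolation=2))
cv2.imwrite('pics/f3.png',cv2.resize(a[150:350,220:350],None,fx=4,fy=3,interpolation=2))
```

```text
(no output)
```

View pics/f2.png

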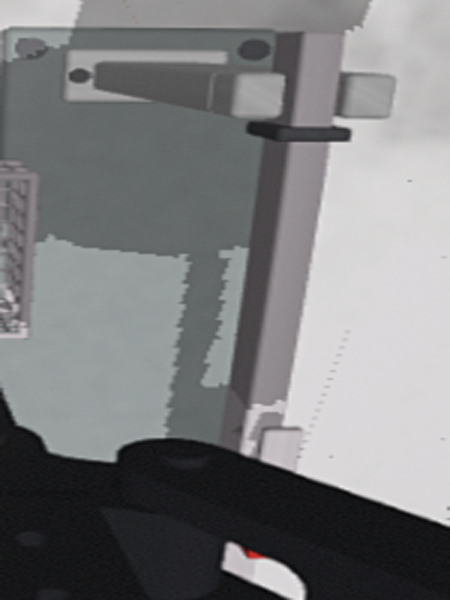

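View pics/f3.png

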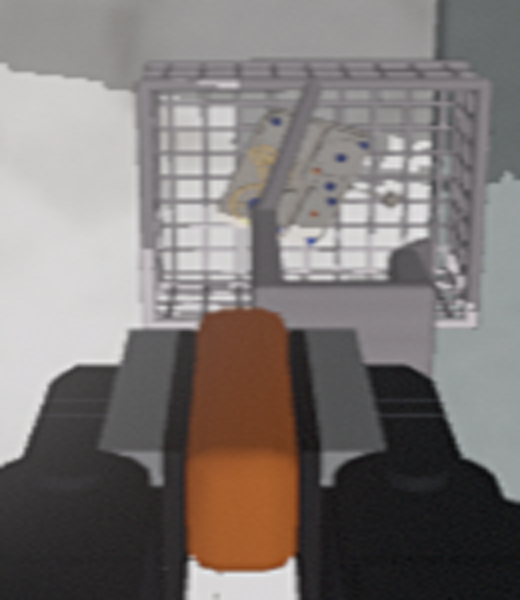

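Run:
```python
from h import *
w=shot('wrist');o=ctrl.get_obs();p=o['tool_pos']
A=np.radians(9.4);X=np.array([np.cos(A),np.sin(A)]);Y=np.array([-X[1],X[0]])
def rel(u,v,z):
    q=atz(ray(w,u,v),z)[:2];return np.array([(q-p[:2])@X,(q-p[:2])@Y])*1e3
P=[]
for x0,x1,r in((288,326,145),(262,302,300),(251,290,370)):
    a=rel(x0/3+330,r/2+90,.135);b=rel(x1/3+330,r/2+90,.135);P.append((a+b)/2);print('bar',a,b)
print('slope deg',np.degrees(np.arctan2(P[0][0]-P[-1][0],P[0][1]-P[-1][1])))
print('collar',rel(300/3+330,133/2+90,.137),'keeper end',rel(281/3+330,428/2+90,.1455))
h=p[2]-.1212
print('tab top',rel(188/4+220,515/3+150,.152+h),rel(298/4+220,515/3+150,.152+h))
print('tab bot',rel(199/4+220,320/3+150,.104+h),rel(286/4+220,320/3+150,.104+h))
print('plate right',rel(434/4+220,290/3+150,.104+h),rel(432/4+220,365/3+150,.104+h))
print('rim',rel(138/4+220,78/3+150,.028+h),rel(490/4+220,82/3+150,.028+h),rel(480/4+220,322/3+150,.028+h))
c=np.array([.5456,-.0595]);d=c-p[:2];print('rack c pred',d@X*1e3,d@Y*1e3)
```

```text
bar [80.24185934 42.02447026] [87.33502796 42.11145132]
bar [79.83755211 -2.51611492] [87.71078048 -2.53691855]
bar [ 80.0007814  -24.42143859] [ 87.89507464 -24.4956611 ]
slope deg -0.1373552276347452
collar [81.34294979 45.5425023 ] keeper end [ 83.81300363 -37.89486464]
tab top [-3.44379449 -0.81399654] [ 5.95308007 -0.79408046]
tab bot [-3.72726546  3.70163783] [6.26481871 3.72331648]
plate right [23.10280878  8.63274352] [23.35782547 -3.77471115]
rim [-15.31980394  28.04000704] [40.83076014 27.35050696] [ 41.71359391 -27.43421311]
rack c pred 81.4784083075053 -131.2982296924439
```

Request:
carry_out --pt "0.3 0.05 0 0 0 0 0" --pt "0.5 0.08 0 0 0 0 0" --pt "0.6 0.1 0 0 0 0 0" --pt "0.6 0.1 0 0 0 0 0" --pt "0.5 0.08 0 0 0 0 0" --pt "0.3 0.05 0 0 0 0 0" --pt "0 0 0 0 0 0 0" --pt "0 0 0 0 0 0 0"

```text
t: 10.55
tool_pos: [0.5137, 0.0677, 0.1926]
tool_rot: [-2.031, -2.396, 0.001]
contact_force: [0.1, -0.2, -0.3]
opening: 0.0098
```

```bash
python3 e.py g;python3 - <<'E'
from h import *
s=shot('scene');o=ctrl.get_obs();p=o['tool_pos'];print(p)
cv2.imwrite('pics/gs.png',cv2.resize(s['frame'][130:290,230:400],None,fx=3.6,fy=3.6,interpolation=2))
a=cv2.imread('pics/gw.png');cv2.imwrite('pics/g2.png',cv2.resize(a[100:340,200:380],None,fx=3.3,fy=2.5,interpolation=2))
E
```

```text
10.65 [0.5134577  0.06756093 0.19272443] 0.009171213293561338 [ 1.57975809 -0.06316374 -0.74108754]
[0.51345255 0.06755806 0.1928049 ]
```

View pics/g2.png

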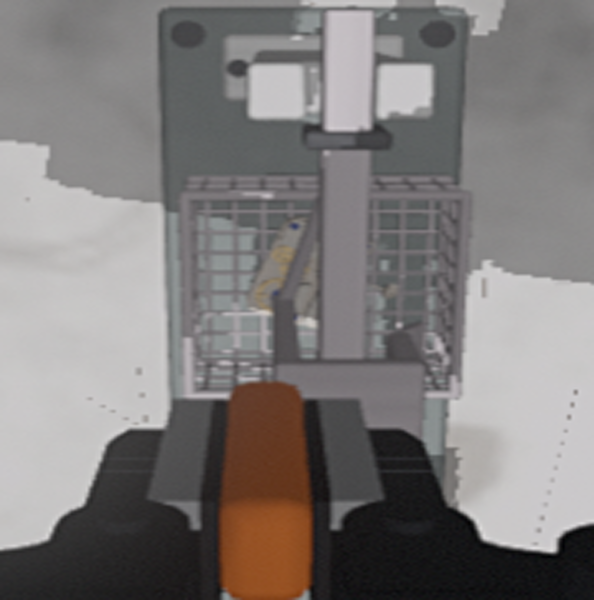

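View pics/gs.png

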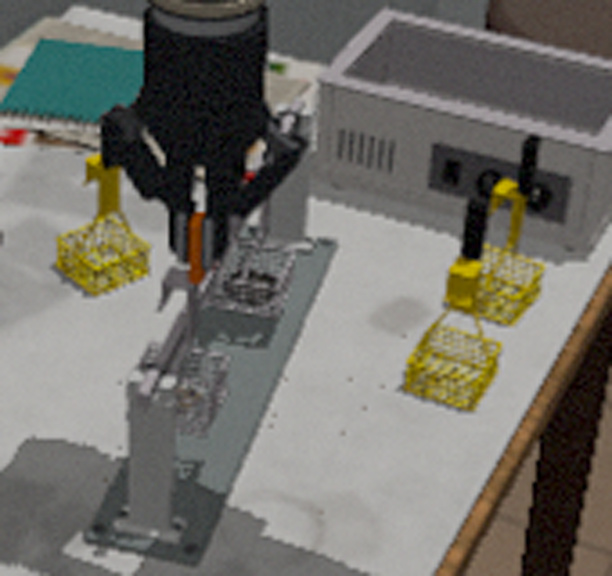

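Run:
```python
from h import *
w=shot('wrist');o=ctrl.get_obs();p=o['tool_pos']
A=np.radians(9.4);X=np.array([np.cos(A),np.sin(A)]);Y=np.array([-X[1],X[0]])
def rel(u,v,z):
    q=atz(ray(w,u/3.3+200,v/2.5+100),z)[:2];return np.array([(q-p[:2])@X,(q-p[:2])@Y])*1e3
for x0,x1,r in((322,369,165),(321,363,350)): print(rel(x0,r,.135),rel(x1,r,.135))
h=p[2]-.1212
print(rel(221,540,.152+h),rel(313,540,.152+h),rel(423,370,.104+h),rel(297,358,.096+h))
```

```text
[10.37646402 39.5867662 ] [18.04601665 39.60528789]
[10.76567234 -2.53280291] [17.99624015 -2.53165481]
[-3.47885208  1.45687269] [5.9906043  1.46410642] [22.94728203  7.98685536] [5.7159538  7.41045703]
```

Request:
carry_out --pt "0.06 0.01 -0.2 0 0 0 0" --pt "0 0 -0.4 0 0 0 0" --pt "0 0 -0.4 0 0 0 0" --pt "0 0 -0.25 0 0 0 0" --pt "0 0 -0.1 0 0 0 0" --pt "0 0 0 0 0 0 0"

```text
t: 11.35
tool_pos: [0.5149, 0.0678, 0.1582]
tool_rot: [-2.031, -2.395, 0.001]
contact_force: [0.3, 0.5, -0.3]
opening: 0.0097
```

Request:
carry_out --pt "0 0 -0.04 0 0 0 0" --pt "0 0 0 0 0 0 0"

```text
t: 11.55
tool_pos: [0.5155, 0.0678, 0.1584]
tool_rot: [2.032, 2.396, 0.001]
contact_force: [-0.6, -0.3, 0.0]
opening: 0.0094
```

```bash
python3 e.py i;python3 - <<'E'
from h import *
s=shot('scene');o=ctrl.get_obs();p=o['tool_pos'];print(p,o['contact_force'])
cv2.imwrite('pics/is.png',cv2.resize(s['frame'][180:260,250:330],None,fx=7,fy=7,interpolation=2))
a=cv2.imread('pics/iw.png');cv2.imwrite('pics/i2.png',cv2.resize(a[100:340,200:380],None,fx=3.3,fy=2.5,interpolation=2))
E
```

```text
11.65 [0.51554039 0.06777976 0.15848851] 0.009219671783740136 [ 0.05693543  0.00406237 -0.02250891]
[0.51551365 0.06780846 0.15843744] [ 0.03937011  0.2372226  -0.86736452]
```

View pics/i2.png

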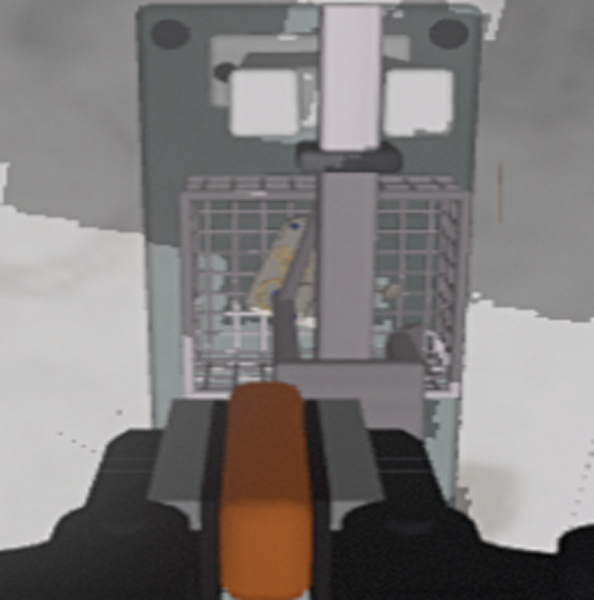

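View pics/is.png

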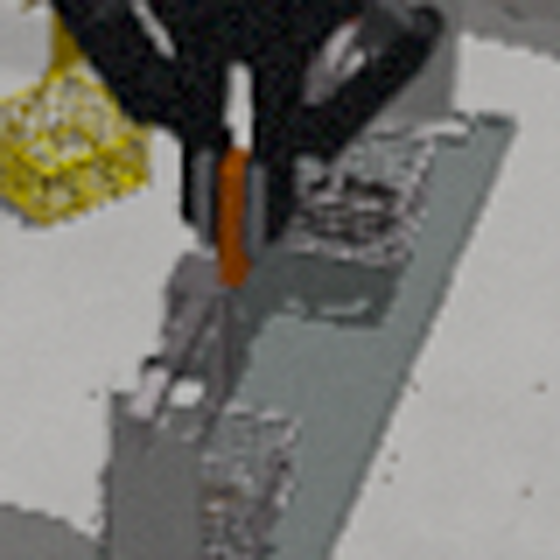

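Request:
carry_out --pt "0 0 -0.04 0 0 0 0" --pt "0 0 -0.02 0 0 0 0" --pt "0 0 0 0 0 0 0"

```text
t: 12.0
tool_pos: [0.5152, 0.0678, 0.1564]
tool_rot: [-2.032, -2.396, 0.0]
contact_force: [0.3, -0.4, -1.5]
opening: 0.0097
```

Request:
carry_out --pt "0 0 -0.03 0 0 0 0" --pt "0 0 0 0 0 0 0"

```text
t: 12.2
tool_pos: [0.5152, 0.0678, 0.1557]
tool_rot: [-2.032, -2.396, 0.0]
contact_force: [0.1, -0.2, -1.0]
opening: 0.0096
```

Request:
carry_out --pt "0 0 -0.03 0 0 0 0" --pt "0 0 0 0 0 0 0"

```text
t: 12.4
tool_pos: [0.5152, 0.0678, 0.1549]
tool_rot: [-2.032, -2.396, 0.0]
contact_force: [0.3, 0.1, -1.1]
opening: 0.0092
```

Request:
carry_out --pt "0 0 -0.03 0 0 0 0" --pt "0 0 0 0 0 0 0"

```text
t: 12.6
tool_pos: [0.5155, 0.0678, 0.1546]
tool_rot: [2.032, 2.396, 0.001]
contact_force: [0.1, 0.2, 0.9]
opening: 0.0097
```

Request:
carry_out --pt "0 0 -0.03 0 0 0 0" --pt "0 0 0 0 0 0 0"

```text
t: 12.8
tool_pos: [0.5157, 0.0678, 0.1545]
tool_rot: [2.032, 2.395, 0.001]
contact_force: [-1.7, -0.5, 5.3]
opening: 0.0098
```

Request:
carry_out --pt "0 0 0.08 0 0 0 0" --pt "0.03 -0.2 0 0 0 0 0" --pt "0.065 -0.395 0 0 0 0 0" --pt "0.065 -0.395 0 0 0 0 0" --pt "0.05 -0.3 0 0 0 0 0" --pt "0 0 0 0 0 0 0" --pt "0 0 0 0 0 0 0"

```text
t: 13.5
tool_pos: [0.5205, 0.0352, 0.1554]
tool_rot: [-2.033, -2.395, -0.0]
contact_force: [-0.6, -0.5, -0.6]
opening: 0.009
```

```bash
python3 e.py j;python3 - <<'E'
from h import *
s=shot('scene');o=ctrl.get_obs();p=o['tool_pos'];print(p,o['contact_force'])
cv2.imwrite('pics/js.png',cv2.resize(s['frame'][180:260,250:330],None,fx=7,fy=7,interpolation=2))
a=cv2.imread('pics/jw.png');cv2.imwrite('pics/j2.png',cv2.resize(a[160:400,200:400],None,fx=3.3,fy=2.5,interpolation=2))
E
```

```text
13.6 [0.52049087 0.03559216 0.15552062] 0.009539711360310182 [-0.76241637  1.48330698 -1.61891925]
[0.52046308 0.03570404 0.15550587] [ 0.23331109  0.1055268  -0.9285992 ]
```

View pics/j2.png

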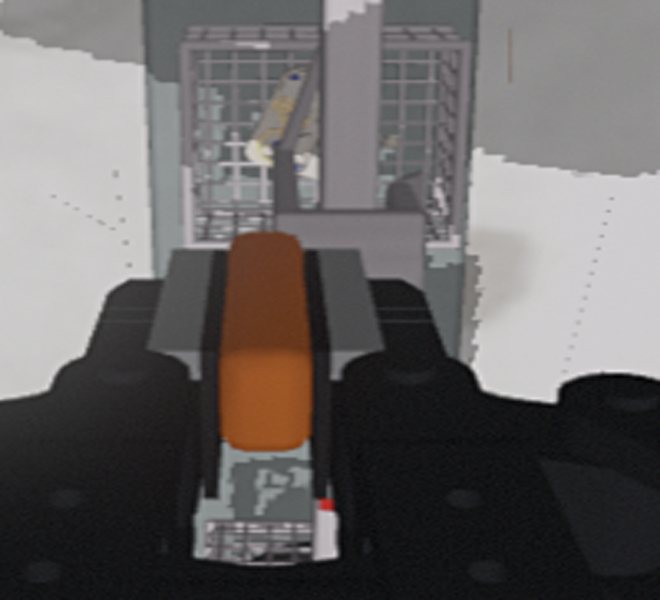

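View pics/js.png

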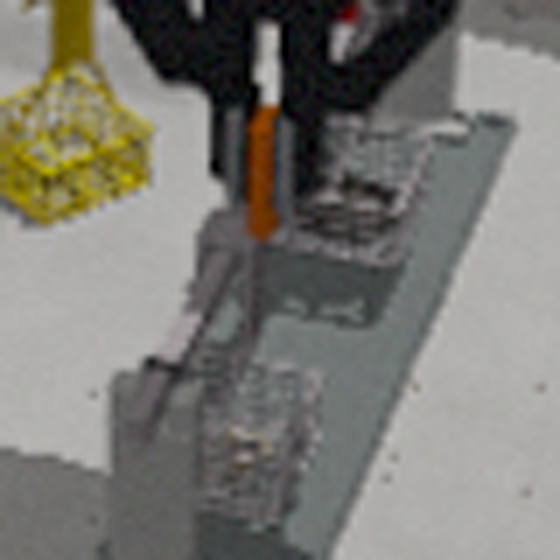

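Request:
carry_out --pt "0.03 -0.2 0 0 0 0 0" --pt "0.05 -0.3 0 0 0 0 0" --pt "0.05 -0.3 0 0 0 0 0" --pt "0.03 -0.2 0 0 0 0 0" --pt "0 0 0 0 0 0 0"

```text
t: 14.15
tool_pos: [0.5247, 0.0097, 0.1556]
tool_rot: [2.033, 2.395, -0.0]
contact_force: [-0.3, -0.5, -1.5]
opening: 0.0093
```

Request:
carry_out --pt "0.01 -0.06 0 0 0 0 0" --pt "0 0 0 0 0 0 0"

```text
t: 14.35
tool_pos: [0.5248, 0.0089, 0.1555]
tool_rot: [-2.032, -2.396, -0.0]
contact_force: [0.0, 0.1, -0.7]
opening: 0.0095
```

Request:
carry_out --pt "0.01 -0.06 0 0 0 0 0" --pt "0 0 0 0 0 0 0"

```text
t: 14.55
tool_pos: [0.525, 0.0075, 0.1555]
tool_rot: [-2.032, -2.396, 0.0]
contact_force: [-0.3, 0.2, -1.4]
opening: 0.0095
```

Request:
carry_out --pt "0.01 -0.06 0 0 0 0 0" --pt "0 0 0 0 0 0 0"

```text
t: 14.75
tool_pos: [0.5253, 0.006, 0.1555]
tool_rot: [2.032, 2.396, -0.0]
contact_force: [0.3, -0.6, -1.1]
opening: 0.0094
```

Request:
carry_out --pt "0.01 -0.06 0 0 0 0 0" --pt "0 0 0 0 0 0 0"

```text
t: 14.95
tool_pos: [0.5255, 0.0047, 0.1556]
tool_rot: [-2.032, -2.396, -0.001]
contact_force: [0.1, 2.1, 0.0]
opening: 0.0093
```

Request:
carry_out --pt "0.006 -0.04 0 0 0 0 0" --pt "0 0 0 0 0 0 0"

```text
t: 15.15
tool_pos: [0.5256, 0.0039, 0.1555]
tool_rot: [-2.031, -2.395, -0.001]
contact_force: [-0.9, 3.5, -0.2]
opening: 0.0094
```

Request:
carry_out --pt "0 0 -0.035 0 0 0 0" --pt "0 0 0 0 0 0 0" --pt "0 0 0 0 0 0 0.2" --pt "0 0 0 0 0 0 0.25" --pt "0 0 0 0 0 0 0.3" --pt "0 0 0 0 0 0 0.3"

```text
t: 15.75
tool_pos: [0.5258, 0.0032, 0.1547]
tool_rot: [2.032, 2.395, -0.0]
contact_force: [-0.9, -0.3, 0.2]
opening: 0.0258
```

```bash
python3 e.py k;python3 - <<'E'
from h import *
s=shot('scene');o=ctrl.get_obs();p=o['tool_pos'];print(p,o['contact_force'])
cv2.imwrite('pics/ks.png',cv2.resize(s['frame'][150:250,250:350],None,fx=6,fy=6,interpolation=2))
a=cv2.imread('pics/kw.png');cv2.imwrite('pics/k2.png',cv2.resize(a[160:400,180:400],None,fx=3.3,fy=2.5,interpolation=2))
E
```

```text
15.85 [0.52572156 0.00333593 0.15471209] 0.0260333002377227 [-0.41654328 -0.16659003  0.05195293]
[0.52571444 0.00337346 0.15470978] [-0.36870663  0.26639585  0.89513124]
```

View pics/k2.png

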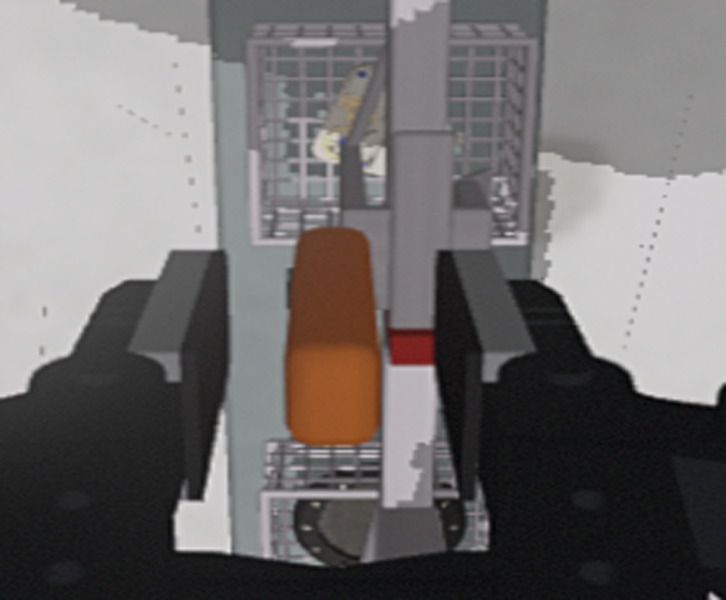

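View pics/ks.png

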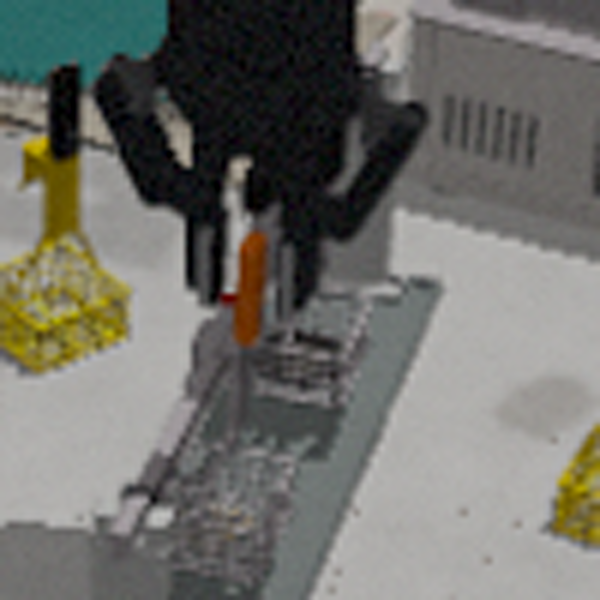

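Run:
```python
from h import *
w=shot('wrist');o=ctrl.get_obs();p=o['tool_pos']
A=np.radians(9.4);X=np.array([np.cos(A),np.sin(A)]);Y=np.array([-X[1],X[0]])
def rel(u,v,z):
    q=atz(ray(w,u/3.3+180,v/2.5+160),z)[:2];return ((q-p[:2])@X*1e3,(q-p[:2])@Y*1e3)
print('plate far',rel(365,209,.139),'near',rel(380,310,.139))
for z in(.1425,.1455): print('stop',rel(410,330,z),rel(410,362,z))
a=cv2.imread('pics/kw.png');cv2.imwrite('pics/k3.png',cv2.resize(a[230:315,255:325],None,fx=8,fy=7,interpolation=2))
```

```text
plate far (np.float64(5.730055253751916), np.float64(10.513277364714423)) near (np.float64(8.028094342297374), np.float64(-9.497251409622502))
stop (np.float64(12.098490265362736), np.float64(-11.832774584002975)) (np.float64(12.233797887230331), np.float64(-18.436474932769226))
stop (np.float64(11.88313796852641), np.float64(-10.284322592209865)) (np.float64(12.015845264820356), np.float64(-16.76111382336535))
```

View pics/k3.png

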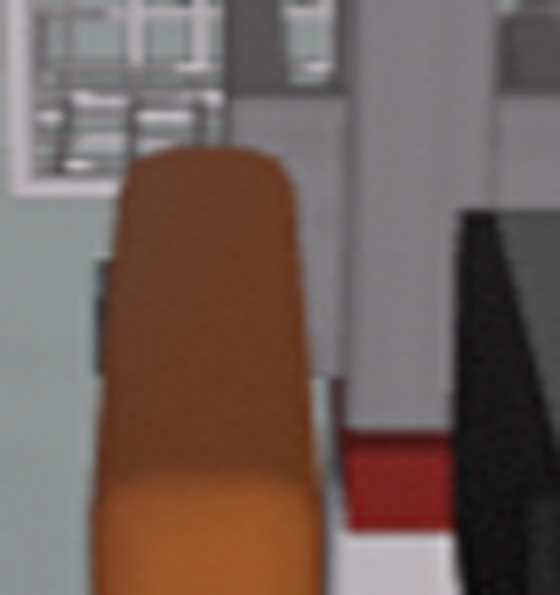

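Request:
carry_out --pt "0 0 0.2 0 0 0 0.3" --pt "0 0 0.6 0 0 0 0.3" --pt "0 0 0.9 0 0 0 0.3" --pt "0 0 0.7 0 0 0 0.3" --pt "0.1 -0.3 0.1 0 0 0 0.4" --pt "0.2 -0.7 0 0 0 0 0.5" --pt "0.22 -0.7 0 0 0 0 0.5" --pt "0.2 -0.6 0 0 0 0 0.5" --pt "0.1 -0.22 0 0 0 0 0.5" --pt "0 0 0 0 0 0 0.5" --pt "0 0 0 0 0 0 0.5"

```text
t: 17.05
tool_pos: [0.5461, -0.0593, 0.2169]
tool_rot: [-2.032, -2.395, -0.0]
contact_force: [-0.3, -0.4, -0.1]
opening: 0.043
```

```bash
python3 e.py l;python3 - <<'E'
from h import *
o=ctrl.get_obs();p=o['tool_pos'];w=shot('wrist');print(proj(w,p+[0,0,-.025]),proj(w,p+[0,0,-.036]))
E
```

```text
17.15 [ 0.54601801 -0.05894928  0.21706949] 0.04264241697910705 [ 1.02805712  0.08082079 -1.17317913]
[277.99255608 257.65082391] [278.10658476 249.48716184]
```

View pics/lw.png

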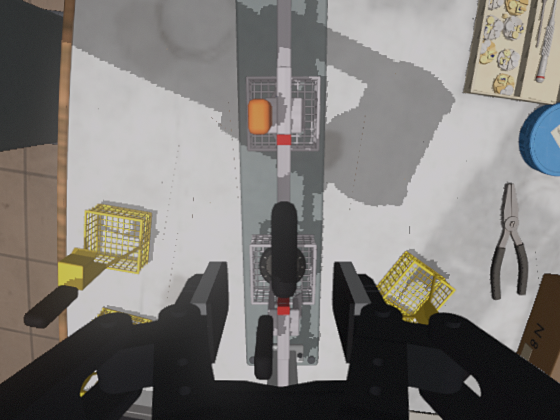

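Run:
```python
from h import *
a=cv2.imread('pics/lw.png');cv2.imwrite('pics/l2.png',cv2.resize(a[190:310,230:340],None,fx=5,fy=5,interpolation=2))
w=shot('wrist');p=ctrl.get_obs()['tool_pos']
A=np.radians(9.4);X=np.array([np.cos(A),np.sin(A)]);Y=np.array([-X[1],X[0]])
for z in(.190,.168):
  for y in(-24,24): print(z,y,(proj(w,[*(p[:2]+Y*y*1e-3),z])-[230,190])*5)
```

```text
0.19 -24 [240.36882623 550.77817887]
0.19 24 [240.45678068  92.00611365]
0.168 -24 [241.33698764 455.80555544]
0.168 24 [241.49643421  39.07171659]
```

View pics/l2.png

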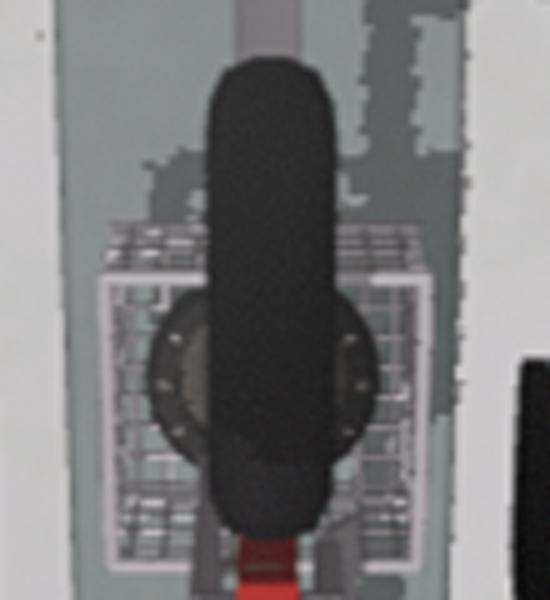

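Request:
carry_out --pt "0.07 0.01 -0.3 0 0 0 0.5" --pt "0 0 -0.6 0 0 0 0.5" --pt "0 0 -0.7 0 0 0 0.5" --pt "0 0 -0.5 0 0 0 0.4" --pt "0 0 -0.2 0 0 0 0.35" --pt "0 0 0 0 0 0 0.35" --pt "0 0 0 0 0 0 0.35" --grip_force 80

```text
t: 17.95
tool_pos: [0.5482, -0.0593, 0.1601]
tool_rot: [2.032, 2.396, 0.0]
contact_force: [0.7, -0.2, 0.1]
opening: 0.0301
```

Run:
```python
from h import *
o=ctrl.get_obs();print(o['t'],o['tool_pos'],o['contact_force'],o['opening'])
w=shot('wrist','m.png');cv2.imwrite('pics/m2.png',cv2.resize(w['frame'][200:420,180:380],None,fx=3,fy=2.6,interpolation=2))
```

```text
17.95 [ 0.54822161 -0.05929452  0.1600519 ] [ 0.68434348 -0.19602267  0.1117879 ] 0.030110885238070623
```

View pics/m2.png

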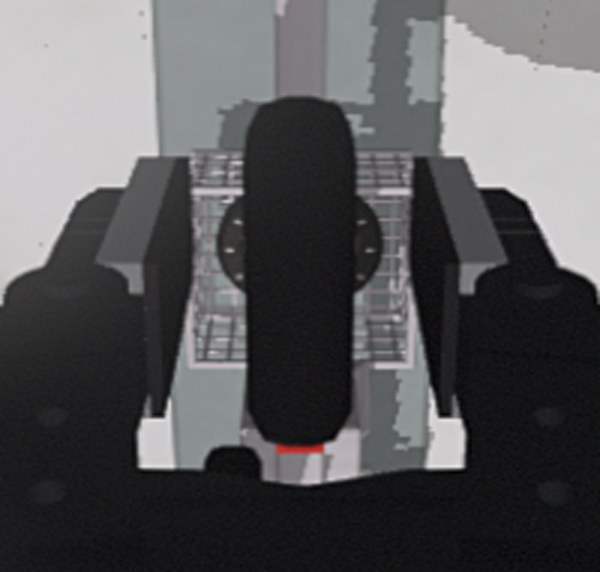

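Request:
carry_out --pt "0 0 0 0 0 0 0.3" --pt "0 0 0 0 0 0 0.2" --pt "0 0 0 0 0 0 0.1" --pt "0 0 0 0 0 0 0" --pt "0 0 0 0 0 0 0" --pt "0 0 0 0 0 0 0" --pt "0 0 0 0 0 0 0" --grip_force 80

```text
t: 18.7
tool_pos: [0.5483, -0.0593, 0.1606]
tool_rot: [2.031, 2.395, 0.001]
contact_force: [-0.4, 0.6, 4.9]
opening: 0.012
```

Request:
carry_out --pt "0 0 0.1 0 0 0 0" --pt "0 0 0.15 0 0 0 0" --pt "0 0 0.2 0 0 0 0" --pt "0 0 0.2 0 0 0 0" --pt "0 0 0.15 0 0 0 0" --pt "0 0 0 0 0 0 0" --pt "0 0 0 0 0 0 0"

```text
t: 19.4
tool_pos: [0.548, -0.0593, 0.1798]
tool_rot: [2.032, 2.396, 0.0]
contact_force: [0.4, 0.4, -5.8]
opening: 0.0116
```

```bash
python3 e.py n;python3 - <<'E'
from h import *
s=shot('scene','ns.png');o=ctrl.get_obs();print(o['contact_force'],o['wrist_torque'])
cv2.imwrite('pics/n3.png',cv2.resize(s['frame'][140:270,230:360],None,fx=4.6,fy=4.6,interpolation=2))
E
```

```text
19.5 [ 0.5477291  -0.05918096  0.17940205] 0.012210535466320845 [-0.55768474 -0.4267944  -5.97797522]
[-1.69785585 -0.69458455 -6.04027356] [ 0.04962501 -0.03086785  0.02482728]
```

View pics/n3.png

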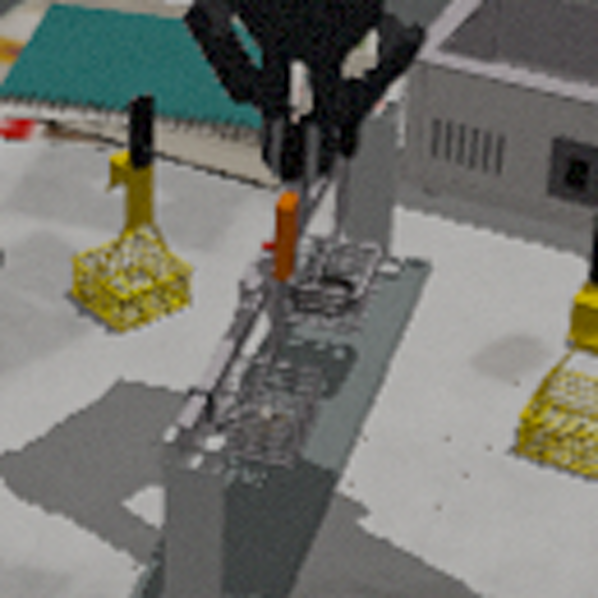

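View pics/nw.png

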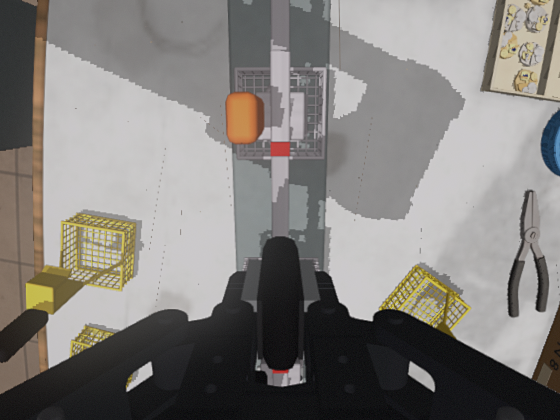

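Request:
carry_out --pt "0 0 0.2 0 0 0 0" --pt "0 0 0.4 0 0 0 0" --pt "0 0 0.6 0 0 0 0" --pt "0 0 0.6 0 0 0 0" --pt "0 0 0.6 0 0 0 0" --pt "0 0 0.6 0 0 0 0" --pt "0 0 0.5 0 0 0 0" --pt "0 0 0.3 0 0 0 0" --pt "0 0 0.2 0 0 0 0" --pt "0 0 0.1 0 0 0 0" --pt "0 0 0 0 0 0 0" --pt "0 0 0 0 0 0 0"

```text
t: 20.75
tool_pos: [0.5476, -0.0591, 0.2813]
tool_rot: [-2.031, -2.395, 0.001]
contact_force: [0.3, 0.1, -5.8]
opening: 0.0118
```

Request:
carry_out --pt "0 0 0 0 0 0 0" --pt "0 0 0 0 0 0 0" --pt "0 0 0 0 0 0 0" --pt "0 0 0 0 0 0 0" --pt "0 0 0 0 0 0 0" --pt "0 0 0 0 0 0 0"

```text
t: 21.35
tool_pos: [0.5479, -0.0592, 0.2822]
tool_rot: [2.032, 2.396, -0.0]
contact_force: [1.1, -0.4, -5.6]
opening: 0.0115
```

```bash
python3 e.py o;python3 - <<'E'
from h import *
s=shot('scene','os.png');o=ctrl.get_obs();print(o['contact_force'],o['wrist_torque'],o['tool_rot'])
cv2.imwrite('pics/o3.png',cv2.resize(s['frame'][110:250,230:360],None,fx=4.5,fy=4.2,interpolation=2))
E
```

```text
21.45 [ 0.54794851 -0.05923888  0.28221944] 0.011570241658880445 [ 0.02658603 -0.34679038 -4.93775275]
[ 0.26090685  0.41283693 -5.43863376] [-0.00930851 -0.02268893  0.01583958] [ 2.03200677e+00  2.39591541e+00 -5.90386699e-06]
```

View pics/o3.png

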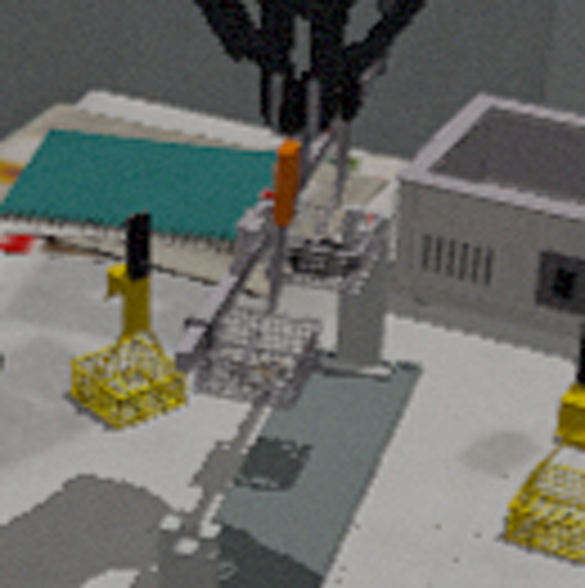

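View pics/ow.png

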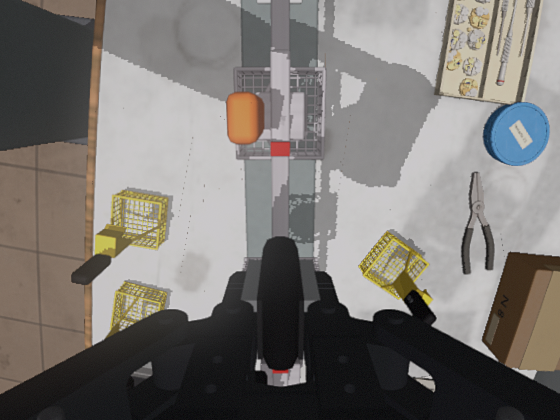

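View pics/ot.png

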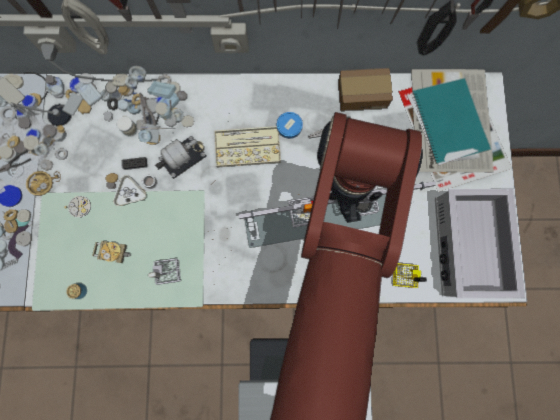

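Run:
```python
from h import *
w=shot('wrist');s=shot('scene');p=ctrl.get_obs()['tool_pos']
A=np.radians(9.47);X=np.array([np.cos(A),np.sin(A)]);Y=np.array([-X[1],X[0]])
zb=.135+.1217
for n,im in(('w',w),('s',s)):
  for tilt in(-2,0,2):
    f=lambda y,z:proj(im,[*(p[:2]+Y*y),z+np.tan(np.radians(tilt))*y]).round(1)
    print(n,tilt,'stop',f(.056,zb+.0105),f(.050,zb+.0105),'collar',f(.173,zb),'end',f(.202,zb))
cv2.imwrite('pics/p1.png',cv2.resize(s['frame'][150:220,255:325],None,fx=8,fy=8,interpolation=2))
cv2.imwrite('pics/p2.png',cv2.resize(w['frame'][0:170,220:340],None,fx=4.5,fy=3.5,interpolation=2))
```

```text
w -2 stop [277.7 141.1] [277.7 155.4] collar [ 277.5 -142.8] end [ 277.5 -206.5]
w 0 stop [277.6 141.5] [277.7 155.9] collar [ 277.4 -151.6] end [ 277.4 -217.7]
w 2 stop [277.6 141.9] [277.6 156.4] collar [ 277.3 -161. ] end [ 277.3 -229.3]
s -2 stop [288.5 158.3] [289.2 157. ] collar [273.3 188.9] end [269.2 196.2]
s 0 stop [288.6 157.6] [289.3 156.4] collar [273.4 186.6] end [269.3 193.4]
s 2 stop [288.6 156.8] [289.3 155.7] collar [273.4 184.2] end [269.3 190.6]
```

View pics/p1.png

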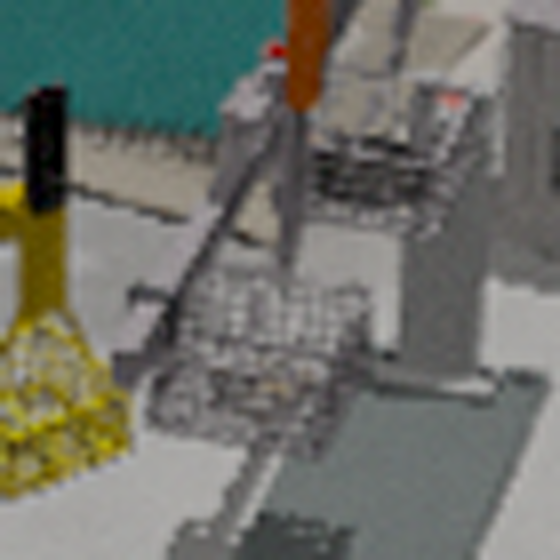

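View pics/p2.png

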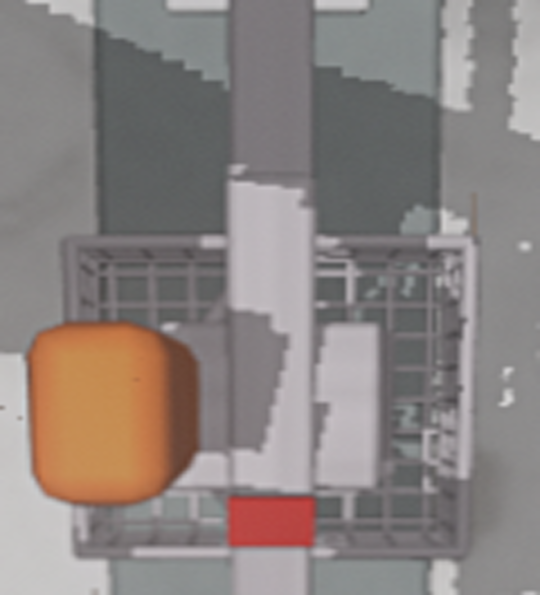

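Run:
```python
from h import *
o=ctrl.get_obs();print(o['t'],o['tool_pos'],np.abs(o['dq']).max(),o['opening']);print(ctrl.finish_job())
```

```text
21.6 [ 0.54793122 -0.05922842  0.28219612] 0.002482817788459537 0.011589541180758575
the job is handed in; nothing more can be done
None
```

The job is handed in at 21.6 s. I hooked the orange-tabbed basket on the open left part of the bar and slid it under the keeper until it met the red stop (2–3.5 N contact). I then let go of it, gripped the rack by its T grip and lifted it straight up about 12 cm. The arm is holding it still there.

**Last checks:**
- **Weight:** the force at the wrist is 5–6 N, which fits the rack with both baskets. The grip is steady at 11.6 mm opening and the joints are at rest.
- **Level:** in the scene picture the bar's far end and collar sit where a level bar should, to about 1°. Nothing finer was measured.
- **Orange basket:** it hangs upright. The wrist picture after release showed the hook's inner edge up against the red stop. After the lift the basket sat in the same place against it.
- **Parts:** the movement shows in its basket only as a few gold pixels in the last scene picture, because the bar and hook hide it from the wrist camera. The bezel shows in the black-tabbed basket.
- **Left alone:** the white-tabbed spare stands where it was in the top view. I did not go near the yellow baskets.

**Disagreements:** the wrist camera and the top camera differed by 1–2 mm. The hook touched the bar about 1.5 mm lower than I had worked out. I corrected for both using the wrist pictures and the contact force.

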